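# Ease the ratchet press down onto the glued blank

## Robot

A 6-joint arm with a two-finger parallel gripper is mounted at the origin on the work surface. World frame = base frame: x ahead of the robot, y to its left, z up, the work surface at z = 0. Lengths are in m, angles in rad, forces in N, time in s.
With the tool pointing down it reaches from about 0.25 to 0.775 m from the base axis. Payload 4 kg.
Tool frame: the origin (TCP) lies at the centre of the arm's flange, where the gripper is bolted on; the fingertips stand 199 mm ahead of it and the grasp point (between the pads) lies 180 mm ahead of it (robot.tcp_to_tips is the distance from the TCP to the fingertips, in m); z points along the fingers, y is the line along which they close (so a half turn about z gives the same grasp; the last joint's range is limited). The gripper opens to 94 mm and grips with 3 to 60 N. Pads are 16 mm wide; open, the fingers measure 119 mm over their backs; the gripper's body (75 mm by 177 mm) begins 78 mm behind the grasp point.
Start: joints at [-1.283, 0.087, 1.371, -0, 1.684, -0.103], TCP at [0.21, -0.509, 0.405] pointing down, gripper open.
Joint ranges: [-3.1, 3.1], [-0.76, 2.03], [0.27, 2.55], [-1.08, 4.22], [0.17, 2.65], [-2.57, 2.57]. Speed limits (rad/s): [2.79, 2.79, 3.14, 3.14, 3.14, 3.14].

## Interface

Orientations are given as [roll, pitch, yaw] about the fixed x, y, z axes, in that order (R = Rz(yaw) Ry(pitch) Rx(roll)).
In Python, from bench import telemetry, snapshot, ticket, robot gives the robot as it stands.
- The arm moves only by the tool apply_moves, never from a script. Its argument "moves" is a list that holds one entry, the list of rows, each a list of 5 numbers: the shift along the tool's x, y, z in units of 50 mm (1.0 is 50 mm), then the turn about the tool's z in units of 10 degrees (1.0 is 10 degrees), then the closure, from 0 (fully open) to 1 (shut). A call has 1 to 10 rows; each row is the pose to reach, as a shift and turn from the pose commanded when the call began, along the tool's axes at that moment; what a row does not reach only later rows make up. A row lasts 1/8 s, in which the tool goes at most 62.5 mm and 10.7 degrees, less where a joint would pass 70% of its speed; a pose out of reach is approached as far as the arm can. A call with a gripper value outside its range is refused whole. The fingers move at their own pace and stop on an object; the grip force is fixed at half the most. Time passes only in rows, so rows that repeat a pose let the fingers close. It gives the time, the measured TCP pose, the force, the opening and the grip force at its end, in the units of the state.
- telemetry.get_obs(): the state, without advancing time (a new reading comes with each control period).
- snapshot(name): name is "scene" or "top" or "wrist"; returns a dict with "image" (400x640x3 uint8, red, green, blue), "fovy" (degrees; the focal length in pixels is half the picture's height over the tangent of half this angle, whatever the lens; pixels are square), "cx", "cy" (the principal point, pixels), "R" (3x3) and "t" (3): a world point X has camera coordinates R X + t. Camera axes: x right, y down, z forward; pixel columns grow to the right and rows downward; lengths in m; the calibration is good to about 2 mm. A picture is of the moment at which its call begins. There is no depth.
- ticket.close_job(): hands the job in; it is judged then, once.
The state is a dict: "time": time; "joint_positions": joint angles; "qvel": joint speeds; "joint_torque": joint torques, N m; "tool_pos": TCP position; "ee_rot": TCP orientation; "wrist_force": force on the tool from outside, world axes, zero at the start; "wrist_torque": the same for the moment, N m; "width": finger opening in m; "finger_force": force on a finger pad.
Only numpy, scipy, OpenCV 4.12 (cv2) and the standard library are available. Lean on these libraries where they do the work, as an engineer would, in place of code of your own. Each camera call takes 0.05 s, during which the arm holds its last target. There are 200 camera calls.

## Task

Lower the bench press onto the glued wooden blank: flick the sprung pawl's lever off under the clear guard, take the load off with the crank so that the pawl springs clear of the ratchet wheel, then ease the drum back by the crank until the platen rests with its full weight on the blank. Keep hold on the way down so that it never runs away, do not force it down onto the blank, and at the end leave the pawl off and the crank released. Leave everything else on the bench where it is.

Things in the scene. Friction and masses are not known exactly. Their poses are not given: they have to be found in the camera images.
- press: Green cast bench press with a steel rack ram and hand crank, fixed to the bench. Origin on the bench below the shaft, mid-width; x from the open front (-x) to the column, z up; ratchet, pawl and crank on its -y side. Base x -122 to 112 mm, y +-80, 22 high; head x -60 to 55, y +-40, z 154 to 246; column x 55 to 101, y +-33, top 248; ram at x -33, y 0, top up to z 350.
- guard_edge (a point): Middle of the lower front edge (dark strip) of the clear plastic guard above ratchet and pawl, at x -130, y -60, z 254 mm of the press. The sheet runs from x -130 to 40, y -83 to -37, z 254 to 264. Below it the front is open, but the pawl's lever cannot be reached straight from above: come from the front, tool slanting 35 to 50 degrees, pointing to +x and down.
- pawl_pin (a point): Pin of the pawl and its lever, along the press's y axis, at x -54, y -62, z 150 mm of the press. The pawl rides on the lever through a torsion spring: while the load stands on it, the pawl stays caught in the tooth even with the lever off, and springs out only when the drum is wound about 0.05 to 0.2 rad to the positive side.
- shaft (a point): Point on the crank shaft's axis (the press's y axis) in the middle plane of the ratchet wheel, at x 0, y -62, z 200 mm of the press. The dark steel wheel has 18 saw teeth, 84 mm over the tips, 12 mm thick; the toothed winding drum is on the same shaft, between the cheeks.
- drum (a joint): Turn of drum, ratchet wheel and crank together, rad: about -0.1 at the start; positive winds up (the top of the wheel towards the column, +x), negative lets down (top towards the front). 18 mm of ram travel per rad; one tooth is 0.349 rad; stops at -2.9 and 0.9. The raised weight pulls it negative with 0.4 to 0.7 N m (5 to 9 N at the handle) and it runs freely once the pawl is out.
- crank (a joint): Angle at which the crank is clamped on the drum's shaft, rad (it does not slip; different each time): drum + crank is the lean of the 80 mm crank arm, 0 straight up, positive to the column (+x of the press), negative to the front. The arm turns in the plane y -92 mm of the press.
- crank_grip (a point): Middle of the crank's handle: a black plastic sleeve 20 mm in diameter, 86 mm long, free to turn on its pin, parallel to the shaft, from 102 to 188 mm to the -y side of the press's middle (this point at 146, 80 mm from the shaft's axis). It goes round with the crank; pinch it from above, fingers closing across it, along the press's x.
- ram (a joint): Height of ram and platen, m: 0.018 x the drum angle; about -0.002 at the start, and -0.036 when the platen lies on the blank.
- platen: Dark steel pressing plate 92 x 88 x 16 mm, one piece with the ram (26 x 30 mm bar); together 2.4 to 3.8 kg. Origin in the middle of its underside, at x -33, y 0 mm of the press.
- stack: The glued blank on the press's bed, below the platen: dark wood between two plywood boards, 80 x 76 mm, 45 mm tall, loose. Origin in the middle of its underside, 22 mm above the bench.
- pawl_lever (a joint): Angle of the pawl's thumb lever, rad: 0 with its pad up (pawl held on the wheel), 0.62 pushed fully down (off). It stays where it is put; pushing it takes 2 to 4 N at the pad.
- lever_pad (a point): Top of the thumb pad at the lever's front end: a steel plate 26 mm (along x) x 22 x 6 mm, its middle 65 mm from the pin, sloping down towards the pin by 15 degrees. At angle 0 it is at x -116, y -62, z 170 mm of the press; to the end of the travel it goes about 38 mm down on its arc about the pin.
- pawl_tip (a point): Tip of the dark steel pawl, a 47 mm strut rising from the lever's pin to the front of the wheel. It is 33 to 37 mm from point shaft when in a tooth and 54 mm when sprung clear.
- caul: Spare plywood board 85 x 80 x 16 mm lying on the bench beside the press, under the crank. Bystander; origin under its middle.
- tape: Roll of tape, 90 mm across, 24 mm tall, lying in front of the press. Bystander; origin under its middle.
- glue_jar: White-capped glue jar, 64 mm across, 85 mm tall, beside the press. Bystander; origin under its middle.
- mallet: Wooden mallet 260 mm long lying on the bench. Bystander.
- glue_brush: Glue brush 190 mm long lying on the bench. Bystander.
- spool: Dark wooden thread spool, 44 mm across, 55 mm tall. Bystander; origin under its middle.
- awl: Wood-handled awl 150 mm long lying on the bench. Bystander.

How it is judged:
By the outcome, as a careful person would: the job done as asked, in the order asked, and still so for the second after the job is handed in, with the robot touching nothing.
It also fails if it takes over 64 s, if anything falls off the work surface, if the arm or the gripper's body presses on something with over 40 N, if the wrist force passes 120 N, or if a joint passes its speed limit or range.

## Working session

There is one attempt and no reset: what is moved stays moved. The work goes in short steps, Python scripts to look and compute and a tool call to move; the robot and the scene stay as the last step left them, time stands still between calls to the robot, and variables do not carry over. Pictures are saved under pics/ and viewed, at most 10 in all, crops included, and the job is handed in when it is done.

Besides the shell and the picture viewer there is one more tool, called after "Emit:" as name(argument=value, ...), one argument or row to a line, values as JSON. apply_moves: Moves the arm, as the interface text tells. Its arguments: {"type":"object","properties":{"moves":{"type":"array","items":{"type":"array","items":{"type":"array","items":{"type":"number"}}}}},"required":["moves"]}

```bash
mkdir -p pics; ls; python3 - <<'E'
from bench import telemetry, snapshot
import cv2,numpy as np
for n in ["scene","top"]:
    s=snapshot(n); cv2.imwrite(f"pics/{n}0.png",s["image"][:,:,::-1]); np.savez(f"{n}0.npz",**s)
    print(n,s["fovy"],s["cx"],s["cy"],np.round(s["R"],4).tolist(),np.round(s["t"],4))
print(telemetry.get_obs())
E
```

```text
pics
scene 45.42015249063283 325.65859949463265 198.94129015540366 [[0.516, 0.8565, -0.012], [0.6387, -0.3941, -0.6608], [-0.5707, 0.3333, -0.7505]] [-0.2931 -0.2216  1.6472]
top 48.60055105142835 313.0477302113548 202.2167302690487 [[0.0177, -0.9997, 0.0145], [-0.9989, -0.0183, -0.0432], [0.0435, -0.0138, -0.999]] [0.0103 0.5327 1.3633]
{'time': 0.1, 'joint_positions': array([-1.28311639e+00,  8.79158168e-02,  1.37209914e+00, -2.42077210e-05,
        1.68359548e+00, -1.03125739e-01]), 'qvel': array([-0.00023113,  0.00110319, -0.0021217 , -0.00025105, -0.00049654,
        0.00062468]), 'joint_torque': array([ 1.65254241e-03, -3.41252339e+01, -3.03301728e+01,  7.20374845e-02,
        3.04434844e-02, -1.10146188e-04]), 'tool_pos': array([ 0.20946617, -0.50845036,  0.40360386]), 'ee_rot': array([-3.13958311e+00, -1.83785380e-04,  3.90802792e-01]), 'wrist_force': array([-0.03668771, -0.17394335, -0.15531779]), 'wrist_torque': array([0.01465039, 0.00261754, 0.00076704]), 'finger_force': 0.0, 'width': 0.0941664439089287}
```

View pics/scene0.png

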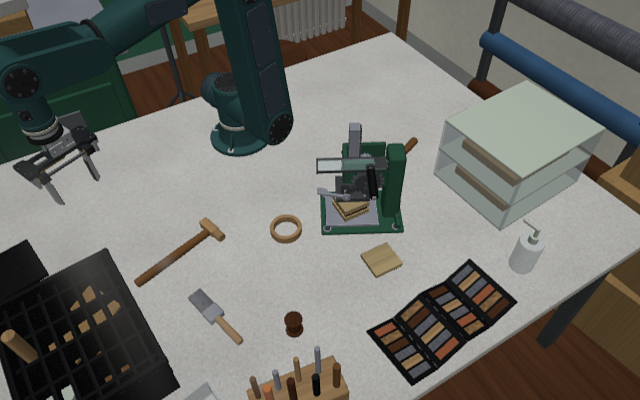

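View pics/top0.png

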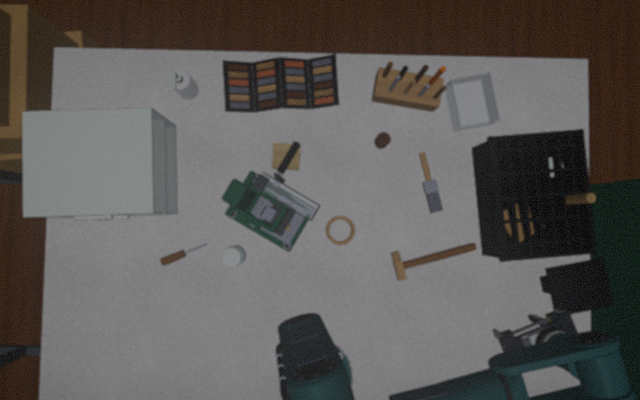

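Scene: press around (360,190) in scene and (270,210) in top, its front facing right and slightly down in top, crank handle at (290,155). I'll enlarge both.

```bash
python3 - <<'E'
import cv2,numpy as np
a=cv2.imread("pics/top0.png")[130:260,210:340]; b=cv2.imread("pics/scene0.png")[115:245,305:425]
a=cv2.resize(a,(400,400),interpolation=cv2.INTER_CUBIC); b=cv2.resize(b,(400,433),interpolation=cv2.INTER_CUBIC)
a=cv2.convertScaleAbs(a,alpha=1.7)
o=np.zeros((433,800,3),np.uint8);o[:400,:400]=a;o[:,400:]=b;cv2.imwrite("pics/c1.png",o)
E
```

```text
(no output)
```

View pics/c1.png

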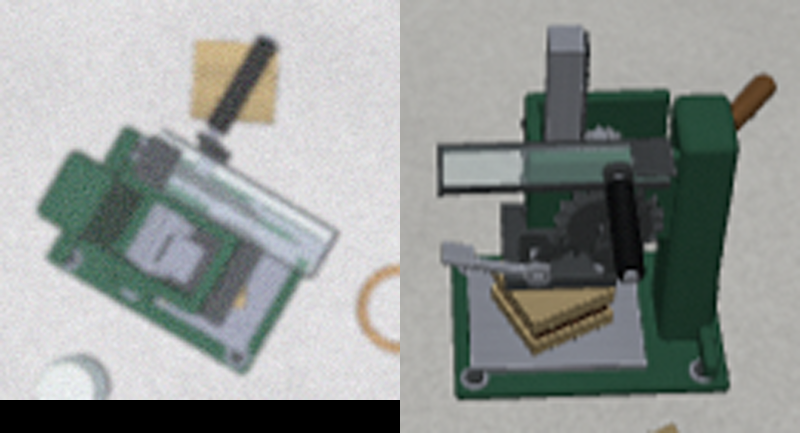

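Visible: base corners, guard corners, ram top, crank handle (top crop 215,130→268,42; scene crop 617,172→628,275), lever pad raised at scene crop (460,253). Least-squares pose from these points.

```bash
cat > h.py <<'E'
import numpy as np
from scipy.optimize import least_squares
def cam(s):
    f=s["image"].shape[0]/2/np.tan(np.radians(float(s["fovy"]))/2)
    return f,float(s["cx"]),float(s["cy"]),np.array(s["R"]),np.array(s["t"])
def proj(c,X):
    p=c[3]@X+c[4]; return np.array([c[1]+c[0]*p[0]/p[2],c[2]+c[0]*p[1]/p[2]])
def W(q,P):
    c,s=np.cos(q[2]),np.sin(q[2]); P=np.array(P)/1000.
    return np.array([q[0]+c*P[0]-s*P[1],q[1]+s*P[0]+c*P[1],P[2]])
E
python3 - <<'E'
from h import *
T=cam(np.load("top0.npz"));S=cam(np.load("scene0.npz"))
tc=lambda u,v:np.array([210+.325*u,130+.325*v]); sc=lambda u,v:np.array([305+.3*(u-400),115+.3*v])
L=[(T,tc(243,373),(-122,80,22)),(T,tc(50,258),(112,80,22)),(T,tc(340,232),(-130,-83,264)),(T,tc(317,275),(-130,-37,264)),
(T,tc(40,210),(101,33,248)),(T,tc(74,151),(101,-33,248)),
(S,sc(458,397),(-122,-80,0)),(S,sc(728,390),(112,-80,0)),(S,sc(440,195),(-130,-83,254)),(S,sc(437,144),(-130,-37,264)),(S,sc(567,40),(-33,0,347))]
f=lambda q:np.concatenate([proj(c,W(q,P))-p for c,p,P in L])
r=least_squares(f,[.5,.1,1.0],loss="soft_l1");print(r.x,np.round(r.fun.reshape(-1,2),1).tolist())
q=r.x;np.save("q.npy",q)
# crank lean
def hp(a,y):return W(q,(80*np.sin(a),y,200+80*np.cos(a)))
C=[(T,tc(268,42),-188),(T,tc(215,130),-102),(S,sc(617,170),-102),(S,sc(628,275),-188)]
for a0 in(-.6,.3,1):
  g=lambda a:np.concatenate([proj(c,hp(a[0],y))-p for c,p,y in C])
  k=least_squares(g,[a0]);print(k.x,np.round(k.fun,1))
for n,P in dict(pad=(-116,-62,170),grip=tuple([80*np.sin(k.x[0]),-146,200+80*np.cos(k.x[0])]),guard=(-130,-60,254),shaft=(0,-62,200),pin=(-54,-62,150)).items():print(n,W(q,P).round(4))
print(proj(S,W(q,(-116,-62,170))),sc(460,253))
E
```

```text
[0.50792049 0.15871588 1.0701244 ] [[0.3, 0.4], [-3.2, -0.1], [-0.1, -1.8], [-1.7, 0.0], [-3.5, 0.2], [-1.6, -2.9], [-1.6, 1.9], [-0.4, 0.6], [-1.5, 0.7], [-1.2, -0.1], [-1.3, -6.1]]
[-0.02842357] [-0.  -1.8  0.1 -0.8 -0.8  4.2 -0.2 -0.2]
[-0.02842357] [-0.  -1.8  0.1 -0.8 -0.8  4.2 -0.2 -0.2]
[-0.02842357] [-0.  -1.8  0.1 -0.8 -0.8  4.2 -0.2 -0.2]
pad [0.5066 0.0272 0.17  ]
grip [0.6349 0.0866 0.28  ]
guard [0.4982 0.0159 0.254 ]
shaft [0.5623 0.129  0.2   ]
pin [0.5364 0.0816 0.15  ]
[321.62398173 190.82114088] [323.  190.9]
```

```bash
python3 - <<'E'
from bench import robot,telemetry
print([ (n,getattr(robot,n)) for n in dir(robot) if n[0]!='_'])
from h import *
T=cam(np.load("top0.npz"));S=cam(np.load("scene0.npz"))
tc=lambda u,v:np.array([210+.325*u,130+.325*v]); sc=lambda u,v:np.array([305+.3*(u-400),115+.3*v])
L=[(T,tc(243,373),(-122,80,22)),(T,tc(340,232),(-130,-83,264)),(T,tc(317,275),(-130,-37,264)),
(T,tc(40,210),(101,33,248)),(T,tc(74,151),(101,-33,248)),
(S,sc(458,397),(-122,-80,0)),(S,sc(728,390),(112,-80,0)),(S,sc(440,195),(-130,-83,254)),(S,sc(437,144),(-130,-37,264)),(S,sc(567,40),(-33,0,332)),(S,sc(460,253),(-116,-62,170))]
f=lambda q:np.concatenate([proj(c,W(q,P))-p for c,p,P in L])
r=least_squares(f,[.5,.1,1.0],loss="soft_l1");print(r.x,np.round(r.fun.reshape(-1,2),1).tolist());np.save("q.npy",r.x)
E
```

```text
[('IKError', <class 'bench.IKError'>), ('tcp_to_tips', 0.1992)]
[0.5080324  0.15977937 1.07145941] [[0.0, 0.4], [-0.6, -1.9], [-2.1, -0.1], [-4.0, 0.2], [-2.1, -2.9], [-1.2, 1.8], [-0.0, 0.5], [-1.0, 0.6], [-0.8, -0.2], [-1.1, -1.4], [-1.0, -0.2]]
```

Emit:
apply_moves(
  moves=[
    [[0,0,-1,0,0],[0,0,-2,0,0],[0,0,-3,0,0],[0,0,-4,0,0],[0,0,-4,0,0]],
  ],
)

```text
time: 0.72
tool_pos: [0.2092, -0.5075, 0.6095]
ee_rot: [3.133, 0.001, 0.391]
wrist_force: [0.7, 0.7, -0.4]
width: 0.0943
finger_force: 0.0
```

Emit:
apply_moves(
  moves=[
    [[1,-0.6,0,0,0],[2.1,-1.3,0,0,0],[3.2,-2,0,0,0],[4.2,-2.7,0,-1,0],[5.3,-3.4,0,-2,0],[6.3,-4,0,-3,0],[7.4,-4.7,0,-3.9,0],[8.5,-5.4,0,-3.9,0],[8.5,-6.4,0,-3.9,0],[8.5,-7.4,0,-3.9,0]],
  ],
)

```text
time: 1.98
tool_pos: [0.4625, -0.0027, 0.6014]
ee_rot: [-3.136, 0.002, 1.073]
wrist_force: [0.1, -0.9, -0.2]
width: 0.0945
finger_force: 0.0
```

Emit:
apply_moves(
  moves=[
    [[0.8,-0.9,0,0,0],[1.5,-1.8,0,0,0],[2.3,-2.7,0,0,0],[3,-3.6,0,0,0],[3.8,-4.5,0,0,0],[4.5,-5.4,0,0,0],[5.3,-6.3,0,0,0],[6,-7.1,0,0,0],[6.8,-8,0,0,0],[6.8,-8,0,0,0]],
  ],
)

```text
time: 3.22
tool_pos: [0.2723, 0.4896, 0.5995]
ee_rot: [-3.14, 0.008, 1.077]
wrist_force: [0.3, -0.2, 0.5]
width: 0.0941
finger_force: 0.0
```

```bash
python3 -c "
from bench import telemetry
o=telemetry.get_obs();print(o['time'],o['joint_positions'],o['tool_pos'],o['ee_rot'])"
```

```text
3.225 [9.61902030e-01 1.63361795e-01 8.99081258e-01 6.40136931e-04
 2.08737641e+00 1.45590414e+00] [0.27230898 0.48963871 0.59949837] [-3.140094    0.00810838  1.07711417]
```

Emit:
apply_moves(
  moves=[
    [[0,0,-1.2,0,0],[0,0,-2.4,0,0],[0,0,-3.6,0,0],[0,0,-4.8,0,0],[0,0,-6,0,0],[0,0,-7.2,0,0],[0,0,-8.4,0,0],[0,0,-8.4,0,0],[0,0,-8.4,0,0]],
  ],
)

```text
time: 4.35
tool_pos: [0.2215, 0.3938, 0.8209]
ee_rot: [3.141, -0.028, 1.072]
wrist_force: [0.4, 1.2, 0.3]
width: 0.0941
finger_force: 0.0
```

```bash
python3 -c "
from bench import telemetry
o=telemetry.get_obs();print(o['time'],o['joint_positions'],o['tool_pos'],o['ee_rot'])"
```

```text
4.35 [0.93170445 0.24416474 0.27484973 0.00662868 2.59446807 1.43663999] [0.22145843 0.393774   0.82093904] [ 3.14109027 -0.02830665  1.07157743]
```

Emit:
apply_moves(
  moves=[
    [[-10,0,-8,0,0],[-10,0,-8,0,0],[-10,0,-8,0,0],[-10,0,-8,0,0],[-10,0,-8,0,0],[-10,0,-8,0,0]],
  ],
)

```text
time: 5.1
tool_pos: [0.1329, 0.2805, 0.8916]
ee_rot: [3.111, -0.155, 1.074]
wrist_force: [-0.1, -0.0, -0.4]
width: 0.0937
finger_force: 0.0
```

```bash
python3 -c "
from bench import telemetry
o=telemetry.get_obs();print(o['time'],o['joint_positions'],o['tool_pos'],o['ee_rot'])"
```

```text
5.1 [ 0.95069242  0.05453085  0.27557899 -0.02499021  2.65374265  1.42721913] [0.13291993 0.28049122 0.89155744] [ 3.11071171 -0.15502017  1.07366732]
```

Emit:
apply_moves(
  moves=[
    [[0,0,0,0,0],[0,0,0,0,0]],
  ],
)

```text
time: 5.35
tool_pos: [0.1335, 0.2808, 0.8913]
ee_rot: [3.111, -0.154, 1.074]
wrist_force: [-0.1, -0.2, 0.3]
width: 0.094
finger_force: 0.0
```

Emit:
apply_moves(
  moves=[
    [[-10,0,-8,0,0],[-10,0,-8,0,0],[-10,0,-8,0,0],[-10,0,-8,0,0],[-10,0,-8,0,0],[-10,0,-8,0,0]],
  ],
)

```text
time: 6.1
tool_pos: [0.006, 0.2055, 0.9262]
ee_rot: [3.095, -0.299, 1.079]
wrist_force: [0.2, 0.2, 0.6]
width: 0.0939
finger_force: 0.0
```

```bash
python3 -c "
from bench import telemetry
o=telemetry.get_obs();print(o['time'],o['joint_positions'],o['tool_pos'],o['ee_rot'])"
```

```text
6.1 [ 1.35861218 -0.07814935  0.27451023 -0.27348231  2.65380136  1.59734132] [0.00597976 0.20549623 0.92624331] [ 3.09460522 -0.29947937  1.07860979]
```

Emit:
apply_moves(
  moves=[
    [[-7.5,1.1,-4.4,0,0],[-7.5,1.1,-4.4,0,0],[-7.5,1.1,-4.4,0,0],[-7.5,1.1,-4.4,0,0]],
  ],
)

```text
time: 6.6
tool_pos: [-0.0674, 0.0928, 0.9428]
ee_rot: [3.114, -0.431, 1.084]
wrist_force: [-0.2, -0.4, 0.6]
width: 0.0942
finger_force: 0.0
```

```bash
python3 -c "
from bench import telemetry
from scipy.spatial.transform import Rotation as R
o=telemetry.get_obs();print(o['time'],o['joint_positions'],o['tool_pos'],o['ee_rot']);print(R.from_euler('xyz',o['ee_rot']).as_matrix().round(3))"
```

```text
6.6 [ 2.22056171 -0.15317562  0.27427231 -0.98475486  2.6540689   1.75313217] [-0.06735095  0.09277315  0.94276628] [ 3.11368058 -0.43069365  1.08449061]
[[ 0.425  0.878  0.22 ]
 [ 0.803 -0.477  0.356]
 [ 0.418  0.025 -0.908]]
```

Emit:
apply_moves(
  moves=[
    [[0.4,0.4,0.9,0,0],[0.8,0.9,1.8,0,0],[1.2,1.3,2.6,0,0],[1.2,1.3,2.6,0,0],[1.2,1.3,2.6,0,0],[1.2,1.3,2.6,0,0]],
  ],
)

```text
time: 7.35
tool_pos: [0.0453, 0.1587, 0.8493]
ee_rot: [3.112, -0.426, 1.078]
wrist_force: [0.2, -0.7, 0.8]
width: 0.0935
finger_force: 0.0
```

```bash
cat > st.py <<'E'
from bench import telemetry
from scipy.spatial.transform import Rotation as R
import numpy as np
o=telemetry.get_obs();np.set_printoptions(suppress=True)
M=R.from_euler('xyz',o['ee_rot']).as_matrix();z=M[:,2]
p=o['tool_pos'];print(o['time'],o['joint_positions'].round(3),'pos',p.round(4),'rot',o['ee_rot'].round(3));print(M.round(3).tolist(),'tilt',np.degrees(np.arccos(-z[2])).round(1),'az',np.degrees(np.arctan2(z[1],z[0])).round(1))
print('s,lat',(p[0]*.5807+p[1]*.8141).round(3),(-p[0]*.8141+p[1]*.5807).round(3), 'F',o['wrist_force'].round(1),'w',o['width'])
E
python3 st.py
```

```text
7.35 [ 0.899 -0.433  0.812  0.061  2.337  1.45 ] pos [0.0453 0.1587 0.8493] rot [ 3.112 -0.426  1.078]
[[0.431, 0.875, 0.222], [0.802, -0.484, 0.35], [0.413, 0.027, -0.91]] tilt 24.5 az 57.6
s,lat 0.155 0.055 F [ 0.2 -0.7  0.8] w 0.09349728695626637
```

Emit:
apply_moves(
  moves=[
    [[-6,-1,-5,0,0],[-6,-1,-5,0,0],[-6,-1,-5,0,0],[-6,-1,-5,0,0],[-6,-1,-5,0,0]],
  ],
)

```text
time: 7.98
tool_pos: [-0.1025, -0.0636, 0.8683]
ee_rot: [3.117, -0.481, 1.087]
wrist_force: [0.0, -0.0, 0.7]
width: 0.0938
finger_force: 0.0
```

```bash
python3 st.py
```

```text
7.975 [ 1.04  -0.674  0.68  -0.006  2.654  1.523] pos [-0.1025 -0.0636  0.8683] rot [ 3.117 -0.481  1.087]
[[0.412, 0.88, 0.237], [0.785, -0.475, 0.398], [0.463, 0.022, -0.886]] tilt 27.6 az 59.2
s,lat -0.111 0.046 F [ 0.  -0.   0.7] w 0.09382714698660256
```

Emit:
apply_moves(
  moves=[
    [[-1.6,-0.6,-7.6,0,0],[-1.6,-0.6,-7.6,0,0],[-1.6,-0.6,-7.6,0,0],[-1.6,-0.6,-7.6,0,0]],
  ],
)

```text
time: 8.48
tool_pos: [-0.1046, -0.0977, 0.8688]
ee_rot: [3.121, -0.53, 1.088]
wrist_force: [0.3, 0.8, 0.5]
width: 0.0937
finger_force: 0.0
```

```bash
python3 st.py
```

```text
8.475 [ 1.117 -0.701  0.658 -0.075  2.654  1.53 ] pos [-0.1046 -0.0977  0.8688] rot [ 3.121 -0.53   1.088]
[[0.401, 0.881, 0.252], [0.764, -0.473, 0.438], [0.505, 0.017, -0.863]] tilt 30.4 az 60.0
s,lat -0.14 0.028 F [0.3 0.8 0.5] w 0.0937291491715773
```

Emit:
apply_moves(
  moves=[
    [[-6,-1.2,-12,0,0],[-6,-1.2,-12,0,0],[-6,-1.2,-12,0,0],[-6,-1.2,-12,0,0]],
  ],
)

```text
time: 8.98
tool_pos: [-0.1149, -0.141, 0.8605]
ee_rot: [3.126, -0.589, 1.089]
wrist_force: [0.1, 0.7, 0.3]
width: 0.0938
finger_force: 0.0
```

Emit:
apply_moves(
  moves=[
    [[-6,-1.2,-12,0,0],[-6,-1.2,-12,0,0],[-6,-1.2,-12,0,0],[-6,-1.2,-12,0,0]],
  ],
)

```text
time: 9.48
tool_pos: [-0.1176, -0.1643, 0.8675]
ee_rot: [3.127, -0.644, 1.09]
wrist_force: [-0.6, 0.5, 0.8]
width: 0.094
finger_force: 0.0
```

```bash
python3 st.py
```

```text
9.475 [ 1.18  -0.756  0.599 -0.146  2.654  1.514] pos [-0.1176 -0.1643  0.8675] rot [ 3.127 -0.644  1.09 ]
[[0.37, 0.883, 0.29], [0.709, -0.47, 0.526], [0.6, 0.011, -0.8]] tilt 36.9 az 61.1
s,lat -0.202 0.0 F [-0.6  0.5  0.8] w 0.09400697792571298
```

Emit:
apply_moves(
  moves=[
    [[0,-0.6,-14,0,0],[0,-0.6,-14,0,0],[0,-0.6,-14,0,0],[0,-0.6,-14,0,0]],
  ],
)

```text
time: 9.98
tool_pos: [-0.121, -0.1851, 0.8756]
ee_rot: [3.127, -0.699, 1.091]
wrist_force: [0.4, 0.1, 0.1]
width: 0.0939
finger_force: 0.0
```

Emit:
apply_moves(
  moves=[
    [[0,-0.6,-14,0,0],[0,-0.6,-14,0,0],[0,-0.6,-14,0,0],[0,-0.6,-14,0,0]],
  ],
)

```text
time: 10.48
tool_pos: [-0.1285, -0.2101, 0.8773]
ee_rot: [3.125, -0.756, 1.092]
wrist_force: [0.1, -0.7, -0.3]
width: 0.0943
finger_force: 0.0
```

```bash
python3 st.py
```

```text
10.475 [ 1.198 -0.757  0.485 -0.191  2.654  1.479] pos [-0.1285 -0.2101  0.8773] rot [ 3.125 -0.756  1.092]
[[0.335, 0.882, 0.331], [0.646, -0.471, 0.601], [0.686, 0.012, -0.728]] tilt 43.3 az 61.2
s,lat -0.246 -0.017 F [ 0.1 -0.7 -0.3] w 0.09429857915653725
```

Emit:
apply_moves(
  moves=[
    [[0.7,-0.3,0.7,0,1],[1.4,-0.7,1.5,0,1],[2.1,-1,2.2,0,1],[2.7,-0.9,3.2,0,1],[3.4,-0.7,4.2,0,1],[4.1,-0.6,5.2,0,1],[4.8,-0.4,6.3,0,1],[5.5,-0.3,7.3,0,1],[5.5,-0.3,7.3,0,1]],
  ],
)

```text
time: 11.6
tool_pos: [0.0402, 0.1621, 0.8098]
ee_rot: [3.123, -0.763, 1.101]
wrist_force: [-1.0, 1.1, 0.6]
width: 0.0075
finger_force: 0.0
```

```bash
python3 st.py
```

```text
11.6 [ 0.78  -0.636  1.088  0.216  1.94   1.415] pos [0.0402 0.1621 0.8098] rot [ 3.123 -0.763  1.101]
[[0.328, 0.886, 0.329], [0.645, -0.464, 0.607], [0.691, 0.013, -0.723]] tilt 43.7 az 61.5
s,lat 0.155 0.061 F [-1.   1.1  0.6] w 0.00750719179100291
```

Emit:
apply_moves(
  moves=[
    [[-0.3,1,0.5,0,1],[-0.6,2,0.9,0,1],[-0.9,3,1.4,0,1],[-1.2,4,1.9,0,1],[-1.5,5,2.3,0,1],[-1.8,6,2.8,0,1],[-3,6.8,3.3,0,1],[-4.1,7.5,3.7,0,1],[-4.1,7.5,3.7,0,1]],
  ],
)

```text
time: 12.72
tool_pos: [0.344, -0.0124, 0.5665]
ee_rot: [3.129, -0.756, 1.088]
wrist_force: [0.6, -1.0, 0.4]
width: 0.0003
finger_force: 0.0
```

```bash
python3 st.py; python3 - <<'E'
from bench import snapshot
import cv2,numpy as np
s=snapshot("wrist"); cv2.imwrite("pics/w1.png",s["image"][:,:,::-1]); np.savez("w1.npz",**s)
from h import *
c=cam(s);q=np.load("q.npy");print(q)
for n,P in dict(pad=(-116,-62,170),gA=(-130,-83,264),gB=(-130,-37,264),b1=(-122,-80,22),b2=(-122,80,22),ram=(-33,0,332)).items():print(n,W(q,P).round(4),proj(c,W(q,P)).round(1))
E
```

```text
12.725 [-0.521 -0.436  1.576  0.808  1.892  0.279] pos [ 0.344  -0.0124  0.5665] rot [ 3.129 -0.756  1.088]
[[0.338, 0.882, 0.33], [0.645, -0.472, 0.602], [0.686, 0.009, -0.728]] tilt 43.3 az 61.3
s,lat 0.19 -0.287 F [ 0.6 -1.   0.4] w 0.000297998111715889
[0.5080324  0.15977937 1.07145941]
pad [0.5069 0.0283 0.17  ] [410.6 327.5]
gA [0.5186 0.0059 0.264 ] [456.9 332.2]
gB [0.4783 0.0279 0.264 ] [412.8 331.8]
b1 [0.5198 0.0144 0.022 ] [398.5 340.6]
b2 [0.3794 0.091  0.022 ] [307.8 339.7]
ram [0.4922 0.1308 0.332 ] [381.4 219.4]
```

View pics/w1.png

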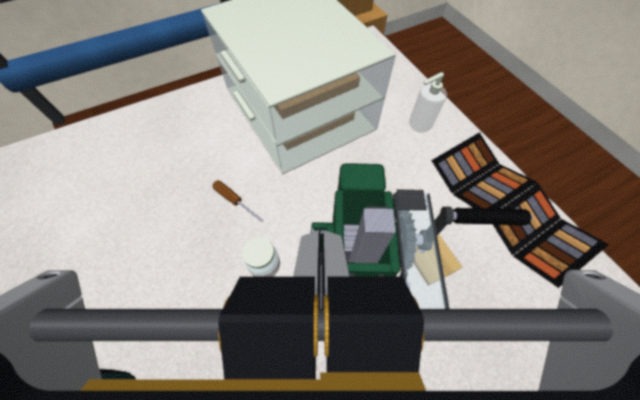

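The wrist view shows ram top near (375,210), guard right edge ending near (447,308), handle (450,215)–(530,217). I'll crop to refine.

```bash
python3 - <<'E'
import cv2
a=cv2.imread("pics/w1.png")[150:325,310:545]
cv2.imwrite("pics/c2.png",cv2.resize(a,(799,595),interpolation=cv2.INTER_CUBIC))
from h import *
s=np.load("w1.npz");c=cam(s);q=np.load("q.npy");print(c[0])
tc=lambda p:((p-[310,150])*3.4).round(0)
for n,P in dict(gA=(-130,-83,264),gAb=(-130,-83,254),gC=(40,-83,264),gD=(40,-37,264),colL=(101,33,248),colR=(101,-33,248),r1=(-46,-15,332),r2=(-46,15,332),r3=(-20,-15,332),r4=(-20,15,332),h1=(-2,-102,280),h2=(-2,-188,280)).items():print(n,tc(proj(c,W(q,P))))
E
```

```text
301.5499100770401
gA [499. 619.]
gAb [486. 622.]
gC [409. 142.]
gD [289. 141.]
colL [102.  35.]
colR [256.  36.]
r1 [299. 277.]
r2 [194. 276.]
r3 [289. 197.]
r4 [189. 196.]
h1 [497. 222.]
h2 [740. 225.]
```

View pics/c2.png

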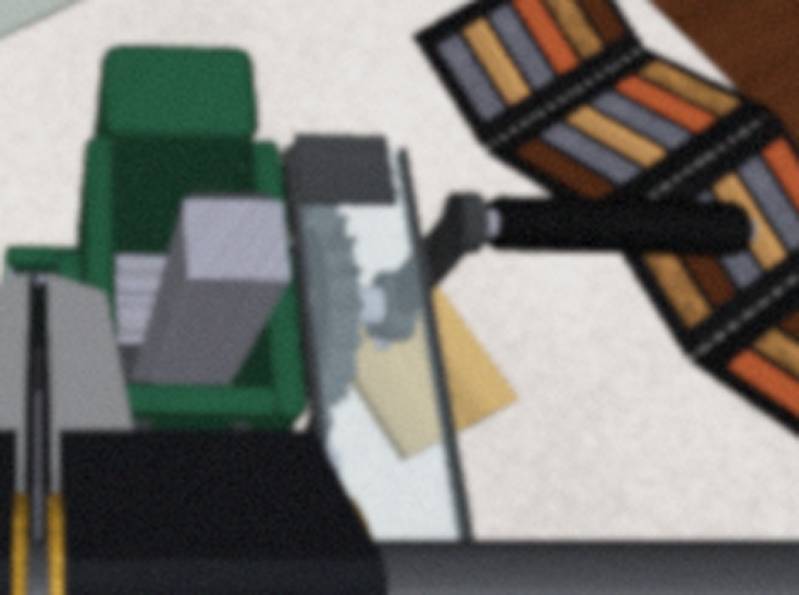

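```bash
cat >> h.py <<'E'
def deltas(targets,M,p):
    for n,t in targets: print(n,'TCP',t.round(4),'units',((M.T@(t-p))/.05).round(2))
def RT():
    from bench import telemetry
    from scipy.spatial.transform import Rotation as R
    o=telemetry.get_obs(); return R.from_euler('xyz',o['ee_rot']).as_matrix(),o['tool_pos']
E
python3 - <<'E'
from h import *
T=cam(np.load("top0.npz"));S=cam(np.load("scene0.npz"));V=cam(np.load("w1.npz"))
tc=lambda u,v:np.array([210+.325*u,130+.325*v]); sc=lambda u,v:np.array([305+.3*(u-400),115+.3*v]); wc=lambda u,v:np.array([310+u/3.4,150+v/3.4])
L=[(T,tc(243,373),(-122,80,22)),(T,tc(340,232),(-130,-83,264)),(T,tc(317,275),(-130,-37,264)),
(S,sc(458,397),(-122,-80,0)),(S,sc(728,390),(112,-80,0)),(S,sc(440,195),(-130,-83,254)),(S,sc(437,144),(-130,-37,264)),(S,sc(567,40),(-33,0,332)),(S,sc(460,253),(-116,-62,170)),
(V,wc(288,280),(-46,-15,332)),(V,wc(186,278),(-46,15,332)),(V,wc(182,197),(-20,15,332)),(V,wc(405,150),(40,-83,264)),(V,wc(288,138),(40,-37,264))]
f=lambda q:np.concatenate([proj(c,W(q,P))-p for c,p,P in L])
r=least_squares(f,[.5,.1,1.0],loss="soft_l1");print(r.x,np.round(r.fun.reshape(-1,2),1).tolist());q=r.x;np.save("q.npy",q)
hp=lambda a,y:W(q,(80*np.sin(a),y,200+80*np.cos(a)))
C=[(T,tc(268,42),-188),(T,tc(215,130),-102),(S,sc(628,275),-188),(V,wc(750,227),-188),(V,wc(492,224),-102)]
k=least_squares(lambda a:np.concatenate([proj(c,hp(a[0],y))-p for c,p,y in C]),[0]);print('lean',k.x,k.fun.round(1))
M,p=RT()
tcp=lambda P:W(q,P)+.008*M[:,0]-.1992*M[:,2]
deltas([('pre',tcp((-178,-62,244))),('above',tcp((-116,-62,178))),('end',tcp((-116,-62,127)))],M,p)
E
```

```text
[0.50637133 0.16042748 1.06958498] [[-0.3, 0.9], [-0.8, -1.2], [-2.4, 0.6], [-1.3, 1.2], [-0.2, 0.0], [-1.2, -0.0], [-0.9, -0.8], [-1.2, -1.9], [-1.1, -0.7], [1.3, -0.5], [0.6, -0.3], [0.2, -0.2], [-0.2, -2.2], [-0.9, 0.9]]
lean [-0.040867] [-0.4 -1.  -0.2  0.  -0.4 -0.9 -3.9  0.8  0.2  0.7]
pre TCP [ 0.4138 -0.1403  0.3949] units [-3.36  2.37  1.32]
above TCP [ 0.4436 -0.0859  0.3289] units [-3.36  2.38  3.13]
end TCP [ 0.4436 -0.0859  0.2779] units [-4.05  2.39  3.87]
```

Emit:
apply_moves(
  moves=[
    [[-0.9,0.6,0.2,0,1],[-1.7,1.2,0.5,0,1],[-2.5,1.8,0.9,0,1],[-3.36,2.37,1.3,0,1],[-3.36,2.37,1.3,0,1],[-3.36,2.37,2.2,0,1],[-3.36,2.37,2.9,0,1],[-3.36,2.37,2.9,0,1]],
  ],
)

```text
time: 13.78
tool_pos: [0.4385, -0.0861, 0.3496]
ee_rot: [3.129, -0.757, 1.092]
wrist_force: [-0.2, -0.6, -0.2]
width: 0.0007
finger_force: 0.0
```

```bash
python3 st.py; python3 - <<'E'
from bench import snapshot
import cv2,numpy as np
from h import *
s=snapshot("scene"); cv2.imwrite("pics/s2.png",cv2.resize(s["image"][100:250,270:430,::-1],(800,750),interpolation=cv2.INTER_CUBIC)[:600])
q=np.load("q.npy");M,p=RT()
tcp=lambda P:W(q,P)+.008*M[:,0]-.1992*M[:,2]
deltas([('above',tcp((-116,-62,178))),('mid',tcp((-117,-62,150))),('end',tcp((-116,-62,127)))],M,p)
E
```

```text
13.775 [-0.561 -0.15   1.794  0.755  1.562 -0.11 ] pos [ 0.4385 -0.0861  0.3496] rot [ 3.129 -0.757  1.092]
[[0.335, 0.884, 0.327], [0.646, -0.468, 0.604], [0.687, 0.009, -0.727]] tilt 43.4 az 61.6
s,lat 0.185 -0.407 F [-0.2 -0.6 -0.2] w 0.0007061219152839576
above TCP [ 0.442  -0.0859  0.3283] units [-0.28  0.04  0.37]
mid TCP [ 0.4415 -0.0868  0.3003] units [-0.68  0.03  0.76]
end TCP [ 0.442  -0.0859  0.2773] units [-0.98  0.03  1.11]
```

View pics/s2.png

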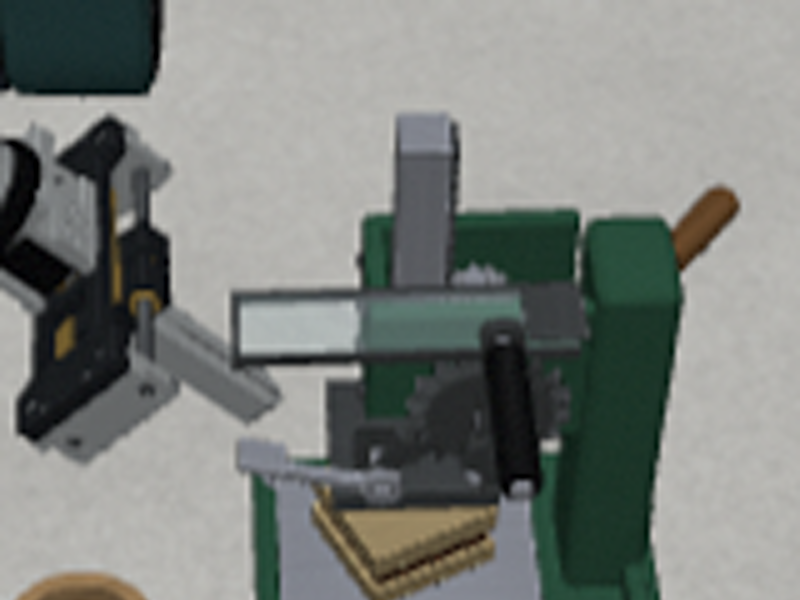

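Fingertips (crop 265,405) sit right above the pad (262,455), below the guard. Push the lever down.

Emit:
apply_moves(
  moves=[
    [[-0.28,0,0.37,0,1],[-0.5,0,0.55,0,1],[-0.65,0,0.75,0,1],[-0.8,0,0.9,0,1],[-0.95,0,1.05,0,1],[-1.03,0,1.15,0,1],[-1.03,0,1.15,0,1]],
  ],
)

```text
time: 14.7
tool_pos: [0.4413, -0.0874, 0.2789]
ee_rot: [3.118, -0.761, 1.101]
wrist_force: [-15.1, -7.8, 27.0]
width: 0.0005
finger_force: 15.0
```

```bash
python3 st.py; python3 - <<'E'
from bench import snapshot
import cv2
s=snapshot("scene"); cv2.imwrite("pics/s3.png",cv2.resize(s["image"][150:220,300:400,::-1],(800,560),interpolation=cv2.INTER_CUBIC))
E
```

```text
14.7 [-0.561 -0.084  1.884  0.767  1.445 -0.224] pos [ 0.4413 -0.0874  0.2789] rot [ 3.118 -0.761  1.101]
[[0.328, 0.884, 0.333], [0.646, -0.467, 0.604], [0.69, 0.017, -0.724]] tilt 43.6 az 61.1
s,lat 0.185 -0.41 F [-15.1  -7.8  27. ] w 0.00045736414925779084
```

View pics/s3.png

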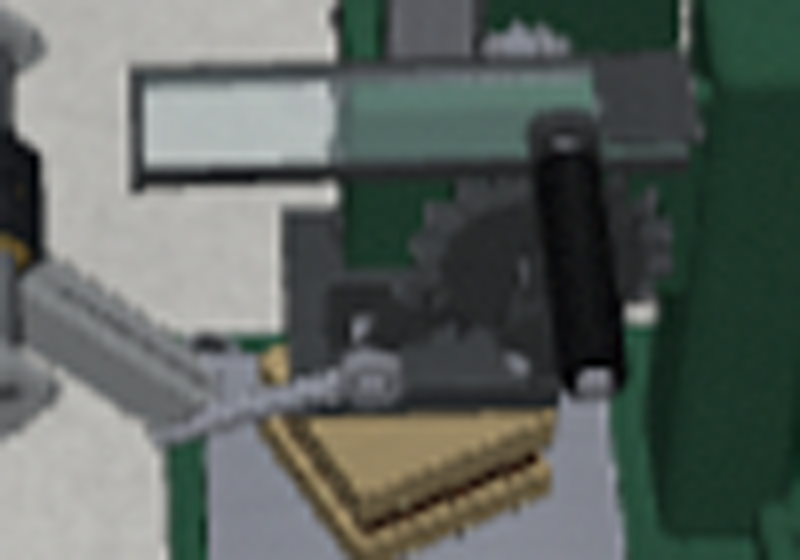

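The lever is at its stop (pad at crop ~(190,420), 32 N). Withdraw, turn and go to the crank.

Emit:
apply_moves(
  moves=[
    [[0.1,0,-0.3,0,1],[0,0,-1.2,0,1],[0,0,-2.2,0,1],[0,0.9,-2.2,1,1],[0,1.8,-2.2,2,0.3],[0.8,1.8,-2.2,3,0],[1.7,1.8,-2.2,4,0],[2.6,1.8,-2.2,5,0],[3.5,1.8,-2.2,6,0],[3.5,1.8,-2.2,7,0]],
  ],
)

```text
time: 16.0
tool_pos: [0.5431, -0.0804, 0.4771]
ee_rot: [-2.419, -0.25, -0.232]
wrist_force: [0.1, 0.1, 0.4]
width: 0.0568
finger_force: 0.0
```

Emit:
apply_moves(
  moves=[
    [[0,0,0,1,0],[0,0,0,2,0],[0,0,0,2,0]],
  ],
)

```text
time: 16.38
tool_pos: [0.5426, -0.0824, 0.4733]
ee_rot: [-2.386, -0.012, -0.489]
wrist_force: [0.1, -0.7, -1.5]
width: 0.0869
finger_force: 0.0
```

```bash
python3 st.py; python3 - <<'E'
from bench import snapshot
import cv2
from h import *
s=snapshot("wrist"); np.savez("w2.npz",**s);cv2.imwrite("pics/w2.png",s["image"][:,:,::-1])
q=np.load("q.npy");M,p=RT();c=cam(s)
h=lambda y,a=-.041:W(q,(80*np.sin(a),y,200+80*np.cos(a)))
for y in(-102,-148,-188):print(proj(c,h(y)).round(0))
deltas([('near',h(-148)-.21*M[:,2]),('grip',h(-148)-.18*M[:,2])],M,p)
E
```

```text
16.375 [-0.447  0.022  1.385  0.757  1.653  1.705] pos [ 0.5426 -0.0824  0.4733] rot [-2.386 -0.012 -0.489]
[[0.883, -0.335, 0.33], [-0.47, -0.647, 0.601], [0.012, -0.685, -0.728]] tilt 43.3 az 61.3
s,lat 0.248 -0.49 F [ 0.1 -0.7 -1.5] w 0.08687970831894393
[311. 261.]
[312. 213.]
[312. 167.]
near TCP [ 0.5653 -0.0398  0.4328] units [-0.01 -0.14  1.25]
grip TCP [ 0.5752 -0.0218  0.411 ] units [-0.01 -0.14  1.85]
```

View pics/w2.png

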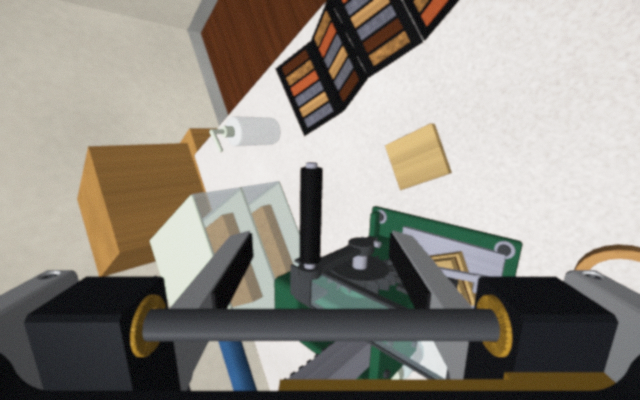

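Handle lies between the fingers at (311,167–262), just as predicted. Grip it.

Emit:
apply_moves(
  moves=[
    [[0,-0.14,0.6,0,0],[0,-0.14,1.25,0,0],[0,-0.14,1.85,0,0],[0,-0.14,1.85,0,0.4],[0,-0.14,1.85,0,0.9],[0,-0.14,1.85,0,0.9],[0,-0.14,1.85,0,0.9],[0,-0.14,1.85,0,0.9],[0,-0.14,1.85,0,0.9]],
  ],
)

```text
time: 17.55
tool_pos: [0.5754, -0.0223, 0.4121]
ee_rot: [-2.385, -0.013, -0.49]
wrist_force: [-0.7, 0.7, -0.3]
width: 0.0373
finger_force: 0.0
```

```bash
python3 st.py; python3 - <<'E'
from h import *
q=np.load("q.npy");M,p=RT()
g=p+.18*M[:,2]; c,s=np.cos(q[2]),np.sin(q[2]); d=g[:2]-q[:2]
x,y=c*d[0]+s*d[1],-s*d[0]+c*d[1]; print('grip press',x,y,g[2],'lean',np.arctan2(x,g[2]-.2),'r',np.hypot(x,g[2]-.2))
E
```

```text
17.55 [-0.318  0.068  1.458  0.744  1.476  1.719] pos [ 0.5754 -0.0223  0.4121] rot [-2.385 -0.013 -0.49 ]
[[0.882, -0.335, 0.331], [-0.471, -0.646, 0.601], [0.013, -0.686, -0.727]] tilt 43.3 az 61.1
s,lat 0.316 -0.481 F [-0.7  0.7 -0.3] w 0.03727367719500047
grip press -0.003549538020256142 -0.14861990888168214 0.2811623758143016 lean -0.043705936120582684 r 0.08123995610522676
```

Emit:
apply_moves(
  moves=[
    [[0,0,0,0,0.9],[0,0,0,0,0.9],[0,0,0,0,0.9],[0,0,0,0,0.9]],
  ],
)

```text
time: 18.05
tool_pos: [0.5755, -0.0218, 0.4124]
ee_rot: [-2.384, -0.013, -0.49]
wrist_force: [1.6, 1.9, 1.8]
width: 0.0195
finger_force: 30.0
```

```bash
python3 - <<'E'
from h import *
q=np.load("q.npy");M,p=RT()
lean0=-.043
h=lambda a:W(q,(80*np.sin(a),-148,200+80*np.cos(a)))
deltas([(d,p+h(lean0+d)-h(lean0)) for d in (.1,.15,.2,.25)],M,p)
E
```

```text
0.1 TCP [ 0.5794 -0.0148  0.4123] units [ 0.   -0.12  0.11]
0.15 TCP [ 0.5813 -0.0113  0.412 ] units [ 0.   -0.17  0.17]
0.2 TCP [ 0.5832 -0.0078  0.4115] units [ 0.   -0.22  0.23]
0.25 TCP [ 0.5851 -0.0044  0.4107] units [ 0.   -0.27  0.3 ]
```

Emit:
apply_moves(
  moves=[
    [[0,-0.06,0.05,0,0.9],[0,-0.12,0.11,0,0.9],[0,-0.17,0.17,0,0.9],[0,-0.22,0.23,0,0.9],[0,-0.22,0.23,0,0.9]],
  ],
)

```text
time: 18.68
tool_pos: [0.5828, -0.0088, 0.4113]
ee_rot: [-2.388, -0.013, -0.491]
wrist_force: [-3.7, -4.6, 2.9]
width: 0.0192
finger_force: 30.0
```

```bash
python3 st.py; python3 - <<'E'
from bench import snapshot
import cv2
s=snapshot("scene"); np=__import__("numpy");np.savez("s4.npz",**s);cv2.imwrite("pics/s4.png",cv2.resize(s["image"][150:220,300:400,::-1],(800,560),interpolation=cv2.INTER_CUBIC))
E
```

```text
18.675 [-0.289  0.078  1.448  0.738  1.457  1.74 ] pos [ 0.5828 -0.0088  0.4113] rot [-2.388 -0.013 -0.491]
[[0.882, -0.336, 0.331], [-0.471, -0.647, 0.599], [0.013, -0.684, -0.729]] tilt 43.2 az 61.1
s,lat 0.331 -0.48 F [-3.7 -4.6  2.9] w 0.019161858202002422
```

View pics/s4.png

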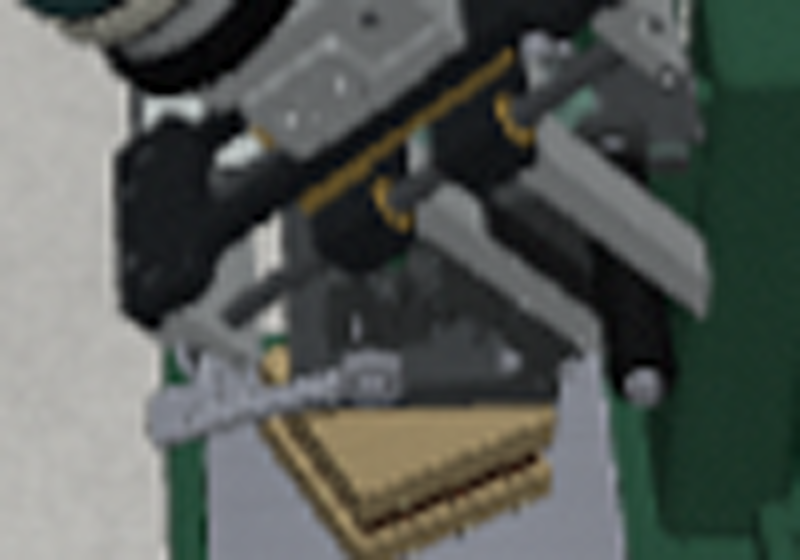

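The crank carries about 5.8 N of load, lever still off. Compute the lowering arc.

```bash
python3 - <<'E'
from h import *
q=np.load("q.npy");M,p=RT();np.save("M.npy",M)
h=lambda a:W(q,(80*np.sin(a),-148,200+80*np.cos(a)))
prev=.157
for seg in (np.arange(.1,-.36,-.06),np.arange(-.38,-.93,-.06),np.arange(-.98,-1.53,-.06),np.arange(-1.58,-1.95,-.06)):
    print([[0]+((M.T@(h(a)-h(prev)))/.05).round(2)[1:].tolist()+[0,.9] for a in seg],seg[-1],((M.T@(h(seg[-1])-h(prev)))/.05).round(3)); prev=seg[-1]
E
```

```text
[[0, 0.06, -0.07, 0, 0.9], [0, 0.12, -0.14, 0, 0.9], [0, 0.19, -0.21, 0, 0.9], [0, 0.27, -0.27, 0, 0.9], [0, 0.34, -0.33, 0, 0.9], [0, 0.42, -0.38, 0, 0.9], [0, 0.51, -0.43, 0, 0.9], [0, 0.59, -0.47, 0, 0.9]] -0.31999999999999995 [-0.009  0.591 -0.471]
[[0, 0.09, -0.04, 0, 0.9], [0, 0.18, -0.07, 0, 0.9], [0, 0.27, -0.1, 0, 0.9], [0, 0.36, -0.12, 0, 0.9], [0, 0.46, -0.13, 0, 0.9], [0, 0.55, -0.14, 0, 0.9], [0, 0.65, -0.15, 0, 0.9], [0, 0.75, -0.15, 0, 0.9], [0, 0.84, -0.14, 0, 0.9], [0, 0.94, -0.13, 0, 0.9]] -0.92 [-0.015  0.937 -0.126]
[[0, 0.09, 0.02, 0, 0.9], [0, 0.19, 0.04, 0, 0.9], [0, 0.28, 0.07, 0, 0.9], [0, 0.37, 0.11, 0, 0.9], [0, 0.45, 0.15, 0, 0.9], [0, 0.54, 0.19, 0, 0.9], [0, 0.62, 0.25, 0, 0.9], [0, 0.7, 0.3, 0, 0.9], [0, 0.77, 0.36, 0, 0.9], [0, 0.84, 0.43, 0, 0.9]] -1.5200000000000005 [-0.015  0.845  0.425]
[[0, 0.07, 0.07, 0, 0.9], [0, 0.13, 0.14, 0, 0.9], [0, 0.19, 0.22, 0, 0.9], [0, 0.24, 0.3, 0, 0.9], [0, 0.29, 0.38, 0, 0.9], [0, 0.33, 0.46, 0, 0.9], [0, 0.37, 0.55, 0, 0.9]] -1.9400000000000004 [-0.008  0.374  0.553]
```

Emit:
apply_moves(
  moves=[
    [[0,0.06,-0.07,0,0.9],[0,0.12,-0.14,0,0.9],[0,0.19,-0.21,0,0.9],[0,0.27,-0.27,0,0.9],[0,0.34,-0.33,0,0.9],[0,0.42,-0.38,0,0.9],[0,0.51,-0.43,0,0.9],[0,0.59,-0.47,0,0.9]],
  ],
)

```text
time: 19.73
tool_pos: [0.5642, -0.0427, 0.4083]
ee_rot: [-2.389, -0.012, -0.49]
wrist_force: [-7.0, -7.0, 4.7]
width: 0.019
finger_force: 29.9
```

```bash
cat > fr.py <<'E'
from h import *
from bench import telemetry
o=telemetry.get_obs();q=np.load("q.npy");M,p=RT();g=p+.18*M[:,2];c,s=np.cos(q[2]),np.sin(q[2]);d=g[:2]-q[:2];F=o['wrist_force']
x,y=c*d[0]+s*d[1],-s*d[0]+c*d[1];z=g[2]-.2;a=np.arctan2(x,z);Fx=c*F[0]+s*F[1]
print('t',o['time'],'lean',a.round(3),'r',np.hypot(x,z).round(4),'y',y.round(4),'F press xyz',np.round([Fx,-s*F[0]+c*F[1],F[2]],1),'tangential(+ = winding dir)',(Fx*np.cos(a)-F[2]*np.sin(a)).round(1),o['width'])
E
python3 fr.py
```

```text
t 19.725 lean -0.342 r 0.0816 y -0.1485 F press xyz [-9.5  2.8  4.7] tangential(+ = winding dir) -7.3 0.018963563196242803
```

Past the starting angle with the load still on the handle, so the pawl is clear. Continue.

Emit:
apply_moves(
  moves=[
    [[0,0.09,-0.04,0,0.9],[0,0.18,-0.07,0,0.9],[0,0.27,-0.1,0,0.9],[0,0.36,-0.12,0,0.9],[0,0.46,-0.13,0,0.9],[0,0.55,-0.14,0,0.9],[0,0.65,-0.15,0,0.9],[0,0.75,-0.15,0,0.9],[0,0.84,-0.14,0,0.9],[0,0.94,-0.13,0,0.9]],
  ],
)

```text
time: 20.98
tool_pos: [0.5453, -0.0778, 0.3779]
ee_rot: [-2.396, -0.007, -0.489]
wrist_force: [-10.9, -9.7, -0.7]
width: 0.0191
finger_force: 29.9
```

```bash
python3 fr.py
```

```text
t 20.975 lean -0.98 r 0.082 y -0.1481 F press xyz [-13.7   5.   -0.7] tangential(+ = winding dir) -8.2 0.019122353303518927
```

Emit:
apply_moves(
  moves=[
    [[0,0.1,0.01,0,0.9],[0,0.2,0.02,0,0.9],[0,0.29,0.05,0,0.9],[0,0.38,0.08,0,0.9],[0,0.47,0.12,0,0.9],[0,0.56,0.16,0,0.9],[0,0.64,0.22,0,0.9],[0,0.72,0.27,0,0.9],[0,0.79,0.33,0,0.9],[0,0.86,0.4,0,0.9]],
  ],
)

```text
time: 22.22
tool_pos: [0.5383, -0.0909, 0.3333]
ee_rot: [-2.389, -0.005, -0.487]
wrist_force: [-6.0, 1.2, -8.5]
width: 0.019
finger_force: 29.9
```

```bash
python3 fr.py
```

```text
t 22.225 lean -1.548 r 0.0821 y -0.1478 F press xyz [-1.8  5.8 -8.5] tangential(+ = winding dir) -8.5 0.018956884539997255
```

Emit:
apply_moves(
  moves=[
    [[0,0.07,0.07,0,0.9],[0,0.13,0.14,0,0.9],[0,0.19,0.22,0,0.9],[0,0.24,0.3,0,0.9],[0,0.29,0.38,0,0.9],[0,0.29,0.38,0,0.9]],
  ],
)

```text
time: 22.98
tool_pos: [0.5399, -0.0882, 0.3096]
ee_rot: [-2.387, -0.005, -0.487]
wrist_force: [-5.3, 2.5, -10.0]
width: 0.0194
finger_force: 29.9
```

```bash
python3 fr.py
```

```text
t 22.975 lean -1.838 r 0.0816 y -0.1479 F press xyz [ -0.3   5.9 -10. ] tangential(+ = winding dir) -9.6 0.019407308004335346
```

Emit:
apply_moves(
  moves=[
    [[0,0.02,0.04,0,0.9],[0,0.02,0.04,0,0.9]],
  ],
)

```text
time: 23.22
tool_pos: [0.5402, -0.0878, 0.3081]
ee_rot: [-2.387, -0.006, -0.487]
wrist_force: [-5.4, 2.8, -10.3]
width: 0.019
finger_force: 29.9
```

Emit:
apply_moves(
  moves=[
    [[0,0.02,0.04,0,0.9],[0,0.02,0.04,0,0.9]],
  ],
)

```text
time: 23.48
tool_pos: [0.5404, -0.0875, 0.3074]
ee_rot: [-2.387, -0.007, -0.486]
wrist_force: [-8.9, 1.2, -5.3]
width: 0.0193
finger_force: 29.9
```

```bash
python3 fr.py
```

```text
t 23.475 lean -1.867 r 0.0814 y -0.148 F press xyz [-3.2  8.4 -5.3] tangential(+ = winding dir) -4.2 0.019268799438967244
```

Emit:
apply_moves(
  moves=[
    [[0,0.01,0.02,0,0.9],[0,0.01,0.02,0,0.9],[0,0.01,0.02,0,0.9]],
  ],
)

```text
time: 23.85
tool_pos: [0.5404, -0.0874, 0.3071]
ee_rot: [-2.387, -0.008, -0.486]
wrist_force: [-11.8, -1.2, -2.9]
width: 0.0193
finger_force: 29.9
```

```bash
python3 fr.py
```

```text
t 23.85 lean -1.871 r 0.0813 y -0.1481 F press xyz [-6.7  9.7 -2.9] tangential(+ = winding dir) -0.8 0.019339144132432477
```

Load has come off the handle (−0.8 N): platen rests. Release and withdraw.

Emit:
apply_moves(
  moves=[
    [[0,0,0,0,0.7],[0,0,0,0,0.5],[0,0,0,0,0.3],[0,0,0,0,0.3],[0,0,0,0,0.3],[0,0,0,0,0.3],[0,0,-0.3,0,0.3],[0,0,-1,0,0.3],[0,0,-1.8,0,0.3],[0,0,-2.6,0,0.3]],
  ],
)

```text
time: 25.1
tool_pos: [0.498, -0.167, 0.4036]
ee_rot: [-2.386, -0.013, -0.49]
wrist_force: [0.0, 0.5, -0.2]
width: 0.0657
finger_force: 0.0
```

Emit:
apply_moves(
  moves=[
    [[0,-0.5,-1,0,0.3],[0,-0.8,-1.8,0,0.3],[0,-0.8,-1.8,0,0.3],[0,-0.8,-1.8,0,0.3]],
  ],
)

```text
time: 25.6
tool_pos: [0.4821, -0.1945, 0.4942]
ee_rot: [-2.386, -0.011, -0.491]
wrist_force: [-0.6, 0.0, 0.8]
width: 0.0655
finger_force: 0.0
```

```bash
python3 st.py; python3 - <<'E'
from bench import snapshot
import cv2,numpy as np
s=snapshot("scene")["image"]; t=snapshot("top")["image"]
a=cv2.resize(s[115:245,300:420],(500,542),interpolation=cv2.INTER_CUBIC);b=cv2.resize(t[130:270,210:350],(300,300))
o=np.zeros((542,800,3),np.uint8);o[:,:500]=a;o[:300,500:]=cv2.convertScaleAbs(b,alpha=1.6);cv2.imwrite("pics/f.png",o[:,:,::-1])
E
```

```text
25.6 [-0.693  0.011  1.355  0.776  1.849  1.559] pos [ 0.4821 -0.1945  0.4942] rot [-2.386 -0.011 -0.491]
[[0.882, -0.336, 0.331], [-0.471, -0.646, 0.601], [0.011, -0.686, -0.728]] tilt 43.3 az 61.2
s,lat 0.122 -0.505 F [-0.6  0.   0.8] w 0.06551191016080984
```

View pics/f.png

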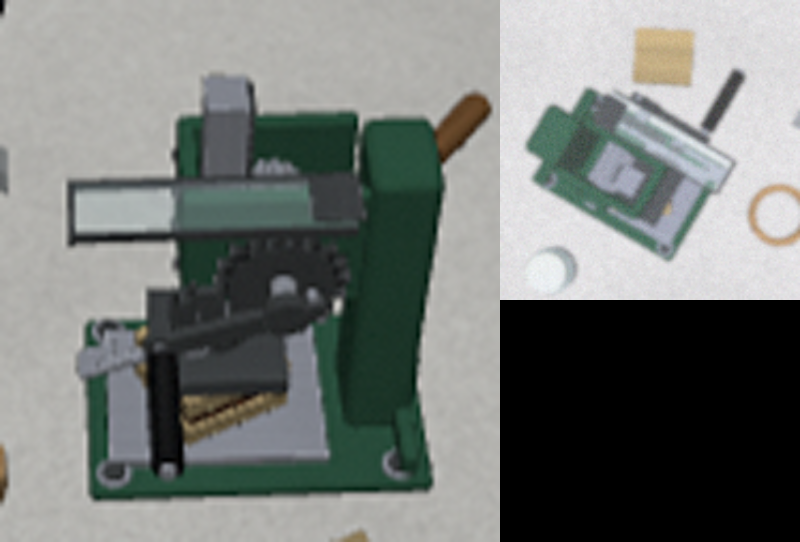

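The platen (235,355) lies on the blank, the lever pad (110,355) is down (off), and the handle (165,410) hangs free at the front. The blank, caul and tape are where they were. Handing in.

```bash
python3 -c "
from bench import ticket
print(ticket.close_job())"
```

```text
the job is handed in; nothing more can be done
None
```

The press is down: the platen rests on the blank, the pawl lever is off and the crank is released. I handed the job in at about 25.7 s of the 64 s limit; the hand-in returned no verdict.

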